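# Bring the cart wheel's valve to the top for pumping

### The arm

A 7-joint arm with a two-finger parallel gripper is mounted at the origin on the work surface. World frame = base frame: x ahead of the robot, y to its left, z up, the work surface at z = 0. Lengths are in m, angles in rad, forces in N, time in s.
With the tool pointing down it reaches from about 0.425 to 1.025 m from the base axis. Payload 9.4 kg.
Tool frame: the origin (TCP) lies at the very end of the fingers, on their centre line; the grasp point (between the pads) lies 19 mm behind it; z points along the fingers, y is the line along which they close (so a half turn about z gives the same grasp; the last joint's range is limited). The gripper opens to 93 mm and grips with 3 to 60 N. Pads are 15 mm wide; open, the fingers measure 128 mm over their backs; the gripper's body (75 mm by 188 mm) begins 65 mm behind the grasp point.
Start: joints at [1.132, 0.599, -0.003, 1.599, 0.002, 0.943, -0.08], TCP at [0.257, -0.678, 0.219] pointing down, gripper open.
Joint ranges: [-2.57, 2.57], [-0.35, 1.97], [-1.29, 1.29], [0.11, 2.56], [-1.05, 4.19], [0.11, 1.86], [-2.63, 2.63]. Speed limits (rad/s): [2.22, 2.22, 3.01, 3.01, 3.14, 3.14, 3.14].

### API

Orientations are given as a rotation vector (axis times angle).
In Python, from rig import robot, optics, nets, sensors gives the robot as it stands. The module is installed in compiled form; this text tells all that it offers. Calls block until the motion is done:
- robot.movep(position, orientation): joint-space move of the TCP to a pose.
- robot.move_straight(position, frame=None, velocity=0.15, max_force=None): straight line of the TCP; frame=None keeps the orientation; velocity is the mean speed in m/s. With max_force (N) it stops when the force on the tool has changed by that much, and returns True; else False.
- robot.movej(angles): joint-space move.
- robot.open_jaws() and robot.grasp(grip_force=None): open the fingers fully, or close them until they stop; grip_force is the grip in N (None keeps the last).
- robot.wait(seconds).
- robot.inverse_kinematics(position, orientation): joint angles nearest the present ones, or None.
- optics.camera(name): name is "side" or "top" or "wrist"; returns the picture (400x640x3 uint8, red, green, blue); there is no depth.
- optics.camera_model(name): a dict with "fx", "fy", "cx", "cy" (pixels), "R" (3x3) and "t" (3): a world point X has camera coordinates R X + t; the wrist camera has in their place "tool_from_camera" (4x4, takes a point from camera to tool coordinates, whose origin is the TCP and whose axes are the flange's). Camera axes: x right, y down, z forward; pixel columns grow to the right and rows downward; lengths in m; the calibration is good to about 2 mm. A picture is of the moment at which its call begins: read the wrist's pose just before it. camera_model takes no time and is no camera call.
A pose or a line that the arm cannot do raises robot.MotionError and nothing moves.
- robot.close_job(): hands the job in; it is judged then, once.
Trained networks look in the newest picture that a camera, given by its name, has taken for a name from the list of things; names that differ only in an ending like _2 or _b are one class to them, and where a whole thing is asked for, a point or a joint stands for the part that bears it (a point fixed in the world has none). Each returns a list of dicts, best first, with "score" (0 to 1); they miss things now and then, are a little off and sometimes report something else, mostly with a low value. They report only what shows in the picture. A call takes as long as a camera call.
- nets.search_frame(label, camera): "rect" ([left, top, right, bottom] in pixels, round what is visible of it).
- nets.silhouettes(label, camera): "mask" (400x640 bool, what is visible of it) and "rect" ([left, top, right, bottom] in pixels, round what is visible of it).
Readings, each from a call of its own:
- sensors.read_t(): time.
- sensors.read_joints(): joint angles.
- sensors.read_dq(): joint speeds.
- sensors.read_effort(): joint torques, N m.
- sensors.read_eef_pos(): TCP position.
- sensors.read_tool_rot(): TCP orientation.
- sensors.read_force(): force on the tool from outside, world axes, zero at the start.
- sensors.read_ft_torque(): the same for the moment, N m.
- sensors.read_width(): opening from 0.0 (shut) to 1.0 (fully open).
- sensors.read_finger_force(): force on a finger pad.
Only numpy, scipy, OpenCV 4.12 (cv2) and the standard library are available. Lean on these libraries where they do the work, as an engineer would, in place of code of your own. Each camera call takes 0.05 s, during which the arm holds its last target. There are 200 camera calls.

### The job

The cart wheel on the bench stand is about to be pumped up: turn it by pushing gently on its spokes with the fingertips, without gripping it or setting it spinning, until the valve stem is at the very top of the wheel, straight above the hub. Push on the spokes only: keep off the tyre with its rim and off the valve stem, and leave the loose things on the bench where they stand. Finish with the wheel at rest and the hand clear of it.

Things in the scene. Friction and masses are not known exactly. Their poses are not given: they have to be found in the camera images.
- stand: Fixed stand holding the wheel. Plywood foot 24 mm thick, x -190 to +110 mm, y +-180 mm. Origin on the bench right under the hub; z up. The wheel leans back, its plane rising at 50 degrees to the bench: in the stand's axes up-slope is (cos 50, 0, sin 50) and the axle, out of the front face towards the robot's side, is (-sin 50, 0, cos 50).
- hub (a point): Centre of the wheel, on the axle, in the wheel's mid-plane, 175 mm above the bench. Its axes are those of the stand and do not turn.
- axle_end (a point): Front end of the axle (18 mm diameter), on the axle line 51 mm in front of the wheel's mid-plane.
- fork_bend (a point): Bend of the +y tube of the front fork. Each fork (one 38 mm in front of, one 38 mm behind the mid-plane) is two 14 mm steel tubes running from the axle parallel to the wheel, 50 degrees to either side of straight down-slope, to 185 mm from the axle, then dropping to the foot. The wheel's upper half and sides are open.
- wheel (a joint): Turn of the wheel in rad. 0 or a whole turn = valve at the top, up-slope of the hub; positive = anticlockwise seen facing the front, so at +pi/2 the valve is on the stand's +y side. Starts at 2.1 to 4.18 (valve low). Turns both ways; friction 0.08 N m, so it soon stops and stays where left. Hub 44 mm diameter and 44 mm long.
- spokes: The six straight metal spokes, the parts to push: round, 10 mm diameter, in the wheel's mid-plane from the hub (22 mm radius) to the rim, 60 degrees apart, the nearest two 30 degrees either side of the valve stem. Origin at the wheel's centre; x axis towards the valve, z along the axle to the front. Turns with the wheel.
- tyre: The black tyre, 300 mm outside diameter and 38 mm wide, with its grey rim, 30 mm wide, inside radius 107 mm. Turns with the wheel; not to be pushed on. Origin at the wheel's centre.
- valve: The valve stem, not to be pushed on: black, 11 mm diameter with an 8 mm brass end, 32 mm long in all, sticking out of the rim's inside towards the hub in the mid-plane, midway between two spokes. The body's origin is the wheel's centre; its x axis runs from there along the stem to the rim.
- valve_tip (a point): The brass inner end of the valve stem, 76 mm from the wheel's centre.
- glue: White glue bottle, 60 mm diameter, 150 mm high, loose, beside the stand. Origin at the centre of its underside.
- mug: White mug, 76 mm diameter, 90 mm high, loose, beside the stand. Origin at the centre of its underside.
- jar: Small amber jar, 56 mm diameter, 70 mm high, loose, beside the stand's foot. Origin at the centre of its underside.

How it is judged:
At the end, for the whole second after the job is handed in: The valve stem is at the top of the wheel, within 10 degrees of straight above the hub (tip within 13 mm sideways of the hub), the wheel is at rest (under 0.05 rad/s), and bottle, mug and jar are within 20 mm of where they stood (y of valve_tip in the frame of stand between -0.0132 and 0.0132 m and z of valve_tip in the frame of hub above 0.04 m and velocity of joint wheel between -0.05 and 0.05 rad/s and distance of each of glue, mug, jar from where it was at the start of the episode below 0.02 m); the robot touches nothing.
It fails at once if the tyre or its rim is pushed on (over 4 N) (contact force between tyre and the fingers above 4 N or contact force between tyre and the arm above 4 N).
It fails at once if the valve stem is pushed on (over 2 N) (contact force between valve and the fingers above 2 N or contact force between valve and the arm above 2 N).
It fails at once if a spoke is gripped or shoved hard (over 30 N) (contact force between spokes and the fingers above 30 N).
It fails at once if the wheel is set spinning (over 4 rad/s) (velocity of joint wheel above 4 rad/s or velocity of joint wheel below -4 rad/s).
It fails at once if a loose thing on the bench is pushed away, lifted or tipped (distance of any of glue, mug, jar from where it was at the start of the episode above 0.03 m or angle between any of glue, mug, jar's own z axis and vertical above 0.5 rad).
It also fails if it takes over 61 s, if anything falls off the work surface, if the arm or the gripper's body presses on something with over 40 N, if the wrist force passes 120 N, or if a joint passes its speed limit or range.

## Working session

There is one attempt and no reset: what is moved stays moved. The work goes in short steps, each a Python script; the robot and the scene stay as the last script left them, time stands still between calls to the robot, and variables do not carry over. Pictures are saved under pics/ and viewed, at most 10 in all, crops included, and the job is handed in when it is done.

```bash
mkdir -p pics
python3 - <<'E'
from rig import robot, optics, nets, sensors
import cv2,numpy as np
for c in ("side","top"):
    im=optics.camera(c); cv2.imwrite(f"pics/{c}0.png",im[:,:,::-1])
    m=optics.camera_model(c); print(c,m['fx'],m['fy'],m['cx'],m['cy'],np.round(m['R'],4).tolist(),np.round(m['t'],4).tolist(), "campos",-np.array(m['R']).T@m['t'])
    for l in ("stand","spokes","tyre","valve","valve_tip","axle_end","glue","mug","jar"):
        print(l,[(np.round(d['rect']).tolist(),round(d['score'],2)) for d in nets.search_frame(l,c)[:3]])
print(np.round(optics.camera_model("wrist")["tool_from_camera"],3).tolist(),sensors.read_tool_rot(),sensors.read_t())
E
```

```text
side 366.6513568348774 366.6513568348774 325.7365818946328 202.80324576750982 [[0.9607, -0.2771, -0.0162], [-0.2235, -0.7376, -0.6372], [0.1646, 0.6158, -0.7705]] [-0.5053, 0.2407, 0.8174] campos [ 0.40469112 -0.46589516  0.77500332]
stand [([278.0, 158.0, 430.0, 350.0], 0.93)]
spokes [([336.0, 178.0, 400.0, 270.0], 0.68)]
tyre [([316.0, 156.0, 431.0, 299.0], 0.86), ([281.0, 160.0, 431.0, 351.0], 0.7), ([335.0, 180.0, 401.0, 269.0], 0.54)]
valve []
valve_tip [([346.0, 207.0, 354.0, 216.0], 0.55)]
axle_end [([282.0, 160.0, 430.0, 353.0], 0.78)]
glue [([385.0, 349.0, 425.0, 400.0], 0.87)]
mug [([346.0, 149.0, 378.0, 194.0], 0.57), ([281.0, 159.0, 430.0, 356.0], 0.26)]
jar [([301.0, 177.0, 317.0, 208.0], 0.76)]
top 407.4113507397288 407.4113507397288 321.305682203874 204.44504634327555 [[-0.0042, -0.9997, 0.0228], [-0.9958, 0.0021, -0.0913], [0.0912, -0.0231, -0.9956]] [0.0114, 0.5395, 1.1688] campos [0.43064649 0.03720264 1.21259215]
stand [([277.0, 128.0, 409.0, 262.0], 0.67)]
spokes [([312.0, 148.0, 391.0, 199.0], 0.58)]
tyre [([296.0, 128.0, 412.0, 225.0], 0.96)]
valve [([313.0, 182.0, 324.0, 188.0], 0.41)]
valve_tip []
axle_end [([276.0, 130.0, 414.0, 266.0], 0.85)]
glue [([422.0, 176.0, 454.0, 199.0], 0.78)]
mug []
jar [([254.0, 198.0, 276.0, 214.0], 0.7), ([276.0, 126.0, 413.0, 262.0], 0.36)]
[[0.0, -0.965, -0.262, 0.073], [1.0, -0.0, 0.001, -0.001], [-0.001, -0.262, 0.965, -0.166], [0.0, 0.0, 0.0, 1.0]] [-3.09032922e+00 -5.65132574e-01  8.60633906e-05] 1.0
```

View pics/side0.png

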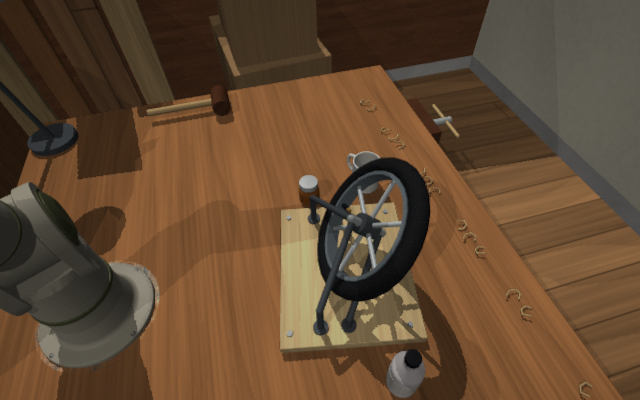

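View pics/top0.png

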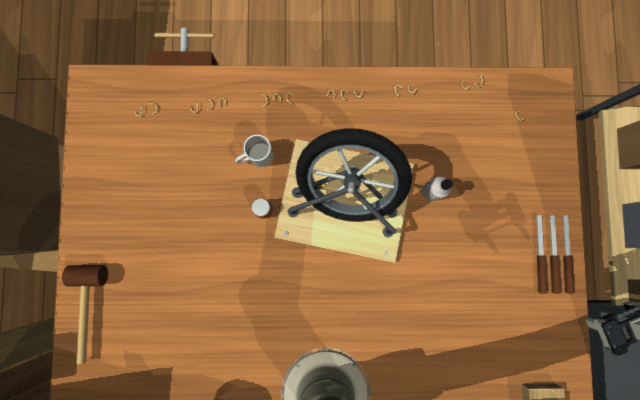

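The side and top views show the stand slightly yawed. The valve is at about (318,185) in top and (350,211) in side, so it sits on the +y side and low. The foot corners are clear in both views, so I'll fit the pose to them.

```bash
cat > h.py <<'E'
from rig import robot, optics, nets, sensors
import cv2,numpy as np,json,os
from scipy.optimize import least_squares
from scipy.spatial.transform import Rotation as Ro
S,C=np.sin(np.radians(50)),np.cos(np.radians(50))
UP=np.array([C,0,S]);N=np.array([-S,0,C]);Y=np.array([0,1.,0])
def proj(m,X):
    c=np.asarray(X)@np.array(m['R']).T+m['t']; return np.c_[m['fx']*c[:,0]/c[:,2]+m['cx'],m['fy']*c[:,1]/c[:,2]+m['cy']]
def W(p,X): return Ro.from_euler('z',p[2]).apply(X)+[p[0],p[1],0]
def wp(r,phi,d=0):  # stand-frame wheel point
    return np.array([0,0,.175])+r*(np.cos(phi)*UP+np.sin(phi)*Y)+d*N
M={c:optics.camera_model(c) for c in("side","top")}
def overlay(p,a,c,im,name,box):
    im=im[:,:,::-1].copy(); k=5
    x0,y0,x1,y1=box; im=cv2.resize(im[y0:y1,x0:x1],None,fx=k,fy=k)
    def line(A,col): cv2.polylines(im,[np.int32((proj(M[c],W(p,np.array(A)))-[x0,y0]+.5)*k)],False,col,1)
    for i in range(6):
        f=a+np.pi/6+i*np.pi/3; line([wp(.022,f),wp(.107,f)],(0,0,255))
    line([wp(.076,a),wp(.107,a)],(0,255,0))
    for r in(.15,): line([wp(r,t) for t in np.linspace(0,6.284,60)],(255,255,0))
    cv2.imwrite(name,im)
E
cat > fit.py <<'E'
from h import *
obs=[("side",(-.19,-.18),(283,350)),("side",(-.19,.18),(280,209)),("side",(.11,-.18),(422,343)),
("top",(-.19,-.18),(397,262)),("top",(-.19,.18),(276,237)),("top",(.11,.18),(298,141))]
tips=[("side",(350,211.5)),("top",(321,185))]
masks={}
for c in M:
    im=optics.camera(c); d=nets.silhouettes("tyre",c); print(c,[(x['rect'],round(x['score'],2)) for x in d]); masks[c]=d[0]['rect'] if d else None
def tyre(p,c):
    P=np.array([wp(.131+.019*np.cos(s),t,.019*np.sin(s)) for t in np.linspace(0,6.283,90) for s in np.linspace(0,6.28,12)])
    q=proj(M[c],W(p,P)); return np.r_[q.min(0),q.max(0)]
def res(v):
    p=v[:3]; r=[]
    for c,(x,y),uv in obs: r+=list((proj(M[c],W(p,[[x,y,.024]]))[0]-uv)/2)
    for c in M: r+=list((tyre(p,c)-masks[c])/1.5)
    return np.array(r)
s=least_squares(res,[.6,0,-.2],loss='soft_l1'); p=s.x; print(p,np.round(s.fun,1))
s2=least_squares(lambda a:np.ravel([proj(M[c],W(p,[wp(.09,a[0])]))[0]-uv for c,uv in tips]),[1.8]);a=s2.x[0]
print("angle",a,np.degrees(a),s2.fun)
json.dump([*p,a],open("pose.json","w"))
A=None
for c,b in(("side",(310,150,440,305)),("top",(290,125,420,230))): overlay(p,a,c,optics.camera(c),f"pics/ov_{c}.png",b)
i1,i2=cv2.imread("pics/ov_side.png"),cv2.imread("pics/ov_top.png")
h=max(len(i1),len(i2)); o=np.hstack([cv2.copyMakeBorder(i,0,h-len(i),0,0,0) for i in(i1,i2)]); o=cv2.resize(o,(800,int(800*o.shape[0]/o.shape[1])),interpolation=cv2.INTER_AREA);cv2.imwrite("pics/ov.png",o)
for sg in(1,-1):
    z=-N;y=sg*Y;R=np.c_[np.cross(y,z),y,z]
    for f in(60,30,0,-30,-65,-90):
        for d in(-.012,.12):
            q=robot.inverse_kinematics(W(p,wp(.062,np.radians(f),d)),(Ro.from_euler('z',p[2])*Ro.from_matrix(R)).as_rotvec())
            print(sg,f,d,None if q is None else np.round(q,2))
E
python3 fit.py
```

```text
side [([313.1, 159.0, 431.0, 299.4], 0.57)]
top [([296.9, 125.0, 412.0, 222.3], 0.73)]
[ 0.5924864  -0.07088938 -0.21422227] [-2.3  0.3  0.3  0.5  2.5 -1.7 -0.5  0.5 -0.7 -0.  -0.6 -1.6  2.3 -0.5
 -0.8  2.3 -0.2  1.8  1.  -0.7]
angle 2.1072534755055403 120.73673051074186 [-3.21757743 -2.44435844  0.72309009  0.29264144]
1 60 -0.012 [ 0.5   0.74 -1.1   2.45  2.15  1.17 -0.82]
1 60 0.12 None
1 30 -0.012 [ 0.58  0.69 -1.1   2.42  2.16  1.07 -0.76]
1 30 0.12 [ 0.6   0.32 -1.09  2.53  2.02  0.8  -0.84]
1 0 -0.012 [ 0.67  0.67 -1.1   2.42  2.2   1.   -0.73]
1 0 0.12 [ 0.72  0.29 -1.09  2.52  2.11  0.71 -0.83]
1 -30 -0.012 [ 0.74  0.68 -1.1   2.44  2.26  0.99 -0.73]
1 -30 0.12 None
1 -65 -0.012 [ 0.78  0.73 -1.1   2.5   2.34  1.04 -0.75]
1 -65 0.12 None
1 -90 -0.012 None
1 -90 0.12 None
-1 60 -0.012 [ 0.29  0.59 -0.73  2.46  2.28  0.97  2.11]
-1 60 0.12 None
-1 30 -0.012 [ 0.36  0.55 -0.73  2.43  2.3   0.88  2.16]
-1 30 0.12 [ 0.18  0.21 -0.55  2.54  2.19  0.64  2.11]
-1 0 -0.012 [ 0.45  0.54 -0.73  2.43  2.36  0.83  2.18]
-1 0 0.12 [ 0.45  0.21 -0.73  2.53  2.24  0.61  2.16]
-1 -30 -0.012 [ 0.64  0.6  -0.91  2.45  2.35  0.89  2.29]
-1 -30 0.12 None
-1 -65 -0.012 [ 0.68  0.65 -0.92  2.5   2.43  0.95  2.25]
-1 -65 0.12 None
-1 -90 -0.012 None
-1 -90 0.12 None
```

View pics/ov.png

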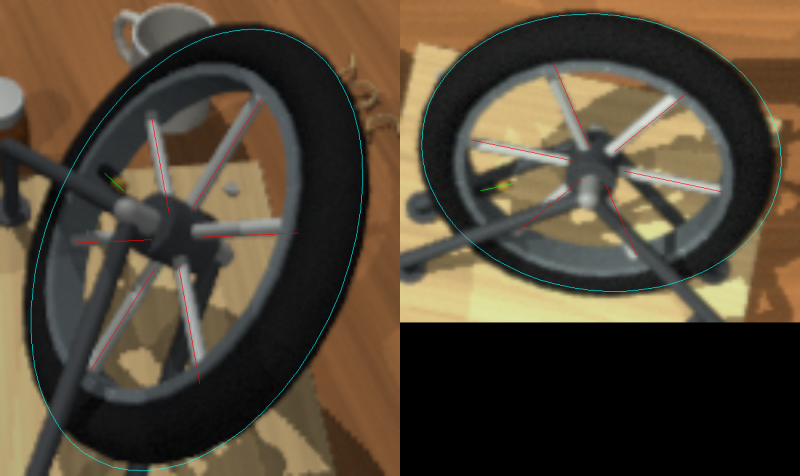

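The model is about 2–3 px off in the side view. The spoke pattern is right, with the valve near +120°. I'll refine the fit using the spoke lines, and check reach with the tool tilted less.

```bash
cat > fit2.py <<'E'
from h import *
v0=np.array(json.load(open("pose.json")))
k=800/1300*5
side=[[(151,118),(164,190)],[(257,98),(197,200)],[(287,226),(200,231)],[(198,372),(182,270)],[(95,372),(152,270)]]
top=[[(556,70),(583,142)],[(680,98),(612,148)],[(720,187),(622,172)],[(473,147),(565,158)],[(635,255),(610,208)]]
L=[]
for c,s,o,off in(("side",side,0,(310,150)),("top",top,400,(290,125))):
    for sp in s:
        pts=np.array([((u-o)/k+off[0],w/k+off[1]) for u,w in sp])-.5
        d=lambda i:np.linalg.norm(proj(M[c],W(v0[:3],[wp(.1,v0[3]+np.pi/6+i*np.pi/3)]))[0]-pts[0])
        i=min(range(6),key=d); L.append((c,pts,i))
ax=[("side",np.array([125/k+310,210/k+150])-.5),("top",np.array([187/k+290,195/k+125])-.5)]
def res(v):
    r=[]
    for c,pts,i in L:
        f=v[3]+np.pi/6+i*np.pi/3
        q=proj(M[c],W(v[:3],np.array([wp(.022,f),wp(.107,f)]))); t=(q[1]-q[0])/np.linalg.norm(q[1]-q[0])
        r+=list((pts-q[0])@[-t[1],t[0]])
    for c,uv in ax: r+=list((proj(M[c],W(v[:3],[wp(0,0,.049)]))[0]-uv)*.7)
    for c,(x,y),uv in [("side",(-.19,-.18),(283,350)),("side",(-.19,.18),(280,209)),("top",(-.19,-.18),(397,262)),("top",(-.19,.18),(276,237))]:
        r+=list((proj(M[c],W(v[:3],[[x,y,.024]]))[0]-uv)*.4)
    return np.array(r)
s=least_squares(res,v0,loss='soft_l1');v=s.x;print(v,np.degrees(v[3]),[l[2] for l in L]);print(np.round(s.fun,1))
json.dump(list(v),open("pose.json","w")); p=v[:3]
E
cat >> h.py <<'E'
def tool(p,tilt,sg,phi,r,d):
    t=np.radians(tilt); z=-(np.cos(t)*N+np.sin(t)*UP); y=sg*Y; R=np.c_[np.cross(y,z),y,z]
    return W(p,wp(r,phi,0)-z*d),(Ro.from_euler('z',p[2])*Ro.from_matrix(R)).as_rotvec()
E
cat > ik.py <<'E'
from h import *
p=json.load(open("pose.json"))[:3]
for tilt in(20,28):
  for sg in(1,-1):
    for f,d in((58,.12),(58,-.014),(0,-.014),(-65,-.014),(-80,-.014),(-65,.12)):
        q=robot.inverse_kinematics(*tool(p,tilt,sg,np.radians(f),.06,d)); print(tilt,sg,f,d,None if q is None else np.round(q,2))
E
python3 fit2.py; python3 ik.py
```

```text
[ 0.59434229 -0.06738545 -0.19263046  2.10004005] 120.32343187965202 [5, 4, 3, 2, 1, 4, 3, 2, 5, 1]
[ 0.  -0.5 -0.2  0.5 -0.6 -0.6  1.3 -0.1 -1.4  0.1  1.4 -0.2  1.7 -0.2
 -0.3  0.8 -1.7  0.3 -0.2  0.9 -1.4 -0.1  0.5  1.9 -0.8  0.2 -0.2  0.4
 -0.3 -0.3 -0.6  0.4]
20 1 58 0.12 [ 0.07  0.16 -0.31  2.24  0.79  0.36  0.46]
20 1 58 -0.014 [ 0.51  0.56 -0.92  2.22  1.58  0.63 -0.24]
20 1 0 -0.014 [-0.04  0.39  0.01  2.22  1.35  0.11  0.03]
20 1 -65 -0.014 [ 0.84  0.63 -1.1   2.25  1.64  0.65 -0.09]
20 1 -80 -0.014 [ 0.84  0.64 -1.09  2.28  1.7   0.66 -0.15]
20 1 -65 0.12 [ 0.4   0.15 -0.39  2.27  0.58  0.25  0.88]
20 -1 58 0.12 [-0.15  0.15 -0.06  2.25  0.69  0.32 -2.58]
20 -1 58 -0.014 [-0.21  0.42  0.1   2.26  1.85  0.13  2.57]
20 -1 0 -0.014 None
20 -1 -65 -0.014 [ 0.22  0.42 -0.19  2.28  2.07  0.15  2.55]
20 -1 -80 -0.014 [ 0.23  0.43 -0.19  2.31  2.29  0.18  2.34]
20 -1 -65 0.12 [ 0.25  0.14 -0.21  2.28  0.47  0.23 -2.15]
28 1 58 0.12 [ 0.33  0.23 -0.58  2.08  0.53  0.57  0.76]
28 1 58 -0.014 [ 0.15  0.44 -0.37  2.14  0.93  0.35  0.38]
28 1 0 -0.014 [ 0.3   0.43 -0.42  2.09  0.78  0.37  0.63]
28 1 -65 -0.014 [ 0.42  0.44 -0.44  2.17  0.94  0.3   0.55]
28 1 -80 -0.014 [ 0.39  0.45 -0.39  2.2   1.02  0.25  0.48]
28 1 -65 0.12 [ 0.65  0.23 -0.68  2.11  0.45  0.51  1.03]
28 -1 58 0.12 [ 0.13  0.21 -0.34  2.09  0.42  0.53 -2.28]
28 -1 58 -0.014 [-0.33  0.43  0.3   2.17 -0.12  0.19 -1.73]
28 -1 0 -0.014 [-0.17  0.41  0.22  2.12 -0.08  0.25 -1.67]
28 -1 -65 -0.014 [-0.04  0.42  0.18  2.2  -0.27  0.15 -1.39]
28 -1 -80 -0.014 [-0.02  0.43  0.16  2.23 -0.34  0.11 -1.32]
28 -1 -65 0.12 [ 0.25  0.18 -0.2   2.13  0.2   0.46 -1.87]
```

```bash
cat >> h.py <<'E'
T,R0=28,.062
def go(p,phi,d,r=R0,v=.05,mf=None):
    x,o=tool(p,T,1,np.radians(phi),r,d); return robot.move_straight(x,frame=o,velocity=v,max_force=mf)
def sweep(p,f0,f1,step=10,v=.05,d=-.018):
    n=max(1,int(np.ceil(abs(f1-f0)/step)))
    for f in np.linspace(f0,f1,n+1)[1:]:
        if go(p,f,d,v=v,mf=15): print("force stop at",f,sensors.read_force()); return f
    return f1
E
python3 - <<'E'
from h import *
p=json.load(open("pose.json"))[:3]
robot.grasp(5)
x=sensors.read_eef_pos(); robot.move_straight([x[0]+.08,x[1]+.1,.45],velocity=.25)
robot.movep(*tool(p,T,1,np.radians(60),R0,.13))
go(p,60,.06,v=.1)
print(sensors.read_t(),sensors.read_joints(),sensors.read_force(),sensors.read_width())
a=optics.camera("side");b=optics.camera("top")
f=lambda i,b:cv2.resize(i[b[1]:b[3],b[0]:b[2],::-1],(400,400))
cv2.imwrite("pics/pre.png",np.hstack([f(a,(260,140,440,320)),f(b,(270,110,430,270))]))
E
```

```text
7.0583 [ 0.30328865  0.33550259 -0.57076994  2.11345128  0.74426493  0.49196788
  0.54756252] [0.31675134 0.27371232 0.0575926 ] 0.0036648028330441102
```

View pics/pre.png

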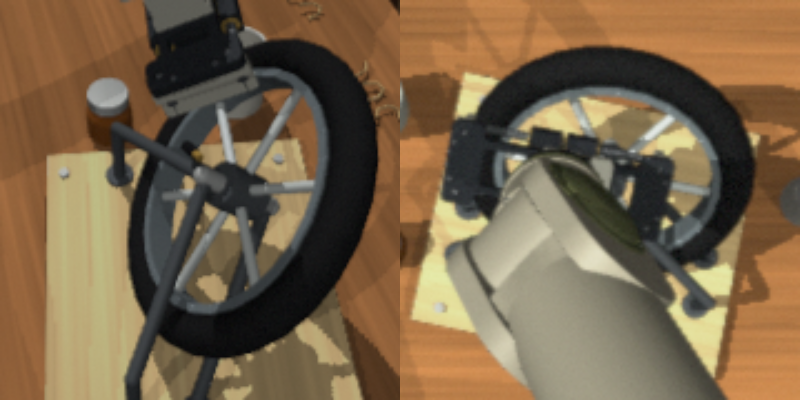

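The gripper is in front of the upper +y sector, above the 30° and 90° spokes, with the valve at side-crop (190,155), well below it. I'll insert gently with a low force stop.

```bash
sed -i 's/mf=15/mf=8/' h.py
python3 - <<'E'
from h import *
p=json.load(open("pose.json"))[:3]
x=tool(p,T,1,np.radians(60),R0,.06)[0]; k=proj(M["side"],[x])[0]; print("tcp in crop",(k-[260,140])*400/180)
s=go(p,60,-.018,v=.05,mf=3); print("stopped",s,sensors.read_force(),sensors.read_eef_pos()-tool(p,T,1,np.radians(60),R0,-.018)[0])
if not s:
    f=sweep(p,60,30); print(f,sensors.read_force(),sensors.read_t())
a=optics.camera("side");optics.camera("top")
print([(d['rect'],d['score']) for d in nets.search_frame("valve_tip","side")],[(d['rect'],d['score']) for d in nets.search_frame("valve","side")])
cv2.imwrite("pics/ins.png",cv2.resize(a[130:310,260:440,::-1],(560,560)))
E
```

```text
tcp in crop [229.57122469  87.42562451]
stopped False [-0.09679712 -0.42125839 -0.44291199] [ 4.75898795e-05 -7.73765461e-05  2.92141534e-04]
30 [-0.23048854 -0.1076355   0.23633794] 9.9667
[] []
```

View pics/ins.png

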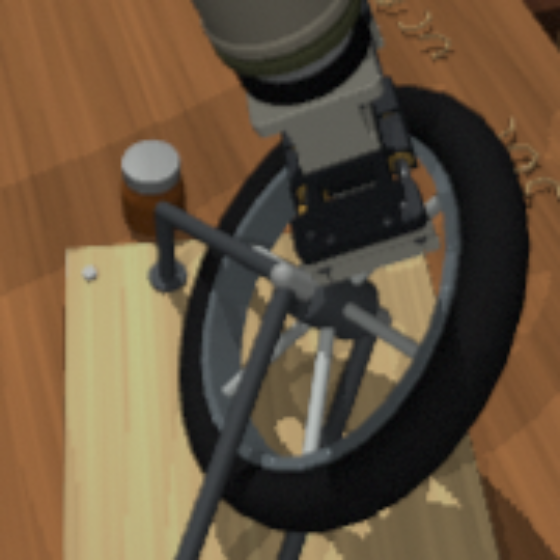

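The finger is in and the wheel has turned: the lower spokes are now at (320,390) and (400,340). I'll continue to −62° and check.

Run:
```python
from h import *
p=json.load(open("pose.json"))[:3]
f=sweep(p,30,-62); print(f,sensors.read_force(),sensors.read_t())
a=optics.camera("side");b=optics.camera("top")
for c in M: print([(d['rect'],d['score']) for d in nets.search_frame("valve_tip",c)],[(d['rect'],d['score']) for d in nets.search_frame("valve",c)])
f=lambda i,b:cv2.resize(i[b[1]:b[3],b[0]:b[2],::-1],(400,400))
cv2.imwrite("pics/mid.png",np.hstack([f(a,(300,150,440,290)),f(b,(280,110,420,250))]))
```

```text
-62 [-0.36265471  0.70636353  0.58513517] 13.6667
[([394.7, 190.9, 403.0, 203.5], 0.55)] [([392.0, 190.6, 403.3, 201.0], 0.49)]
[] [([253.3, 197.4, 273.3, 219.7], 0.65)]
```

View pics/mid.png

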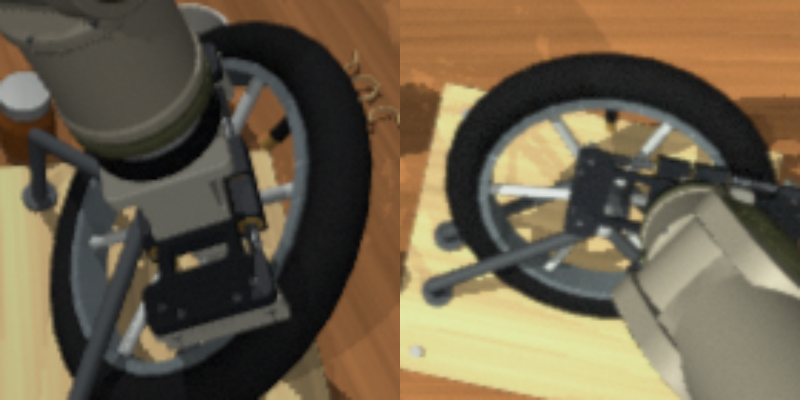

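The valve is now nearly at the top: side-crop (278,130), top-crop (611,118). I'll fit the wheel angle from it and the visible spokes.

```bash
cat > ang.py <<'E'
from h import *
def ang(pts_valve,pts_sp,g,p):
    def r(v):
        o=[]
        for c,uv,k in [(c,u,0) for c,u in pts_valve]+[(c,u,k) for c,u,k in pts_sp]:
            f=v[0]+k; q=proj(M[c],W(p,np.array([wp(.022,f),wp(.107,f)]))); t=(q[1]-q[0])/np.linalg.norm(q[1]-q[0])
            o.append((np.array(uv)-q[0])@[-t[1],t[0]])
        return np.array(o)
    s=least_squares(r,[g],loss='soft_l1'); return np.degrees(s.x[0]),np.round(s.fun,1)
E
python3 - <<'E'
from ang import *
p=json.load(open("pose.json"))[:3]
S=lambda u,w:("side",(300+u*.35-.5,150+w*.35-.5)); P=lambda u,w:("top",(280+(u-400)*.35-.5,110+w*.35-.5))
d=np.pi/6
va=[S(278,130),P(611,118)]
sp=[(*S(250,100),d),(*S(275,192),-d),(*P(563,130),d),(*P(655,140),-d),(*P(510,190),3*d)]
print(ang(va,sp,.2,p))
for v in va: print(ang([v],[],.2,p))
for s in sp: print(ang([],[s],.2,p))
E
```

```text
(np.float64(9.863150040803427), array([-0.6,  0.2,  1.2, -0.7,  0.1,  0.4, -0.1]))
(np.float64(10.939832568612298), array([-0.]))
(np.float64(9.52025590027766), array([-0.]))
(np.float64(7.511154728456908), array([-0.]))
(np.float64(10.935332886829864), array([-0.]))
(np.float64(9.758008780499951), array([-0.]))
(np.float64(9.079038582615642), array([0.]))
(np.float64(10.176509830026651), array([-0.]))
```

Run:
```python
from h import *
p=json.load(open("pose.json"))[:3]
f=sweep(p,-62,-75,step=7,v=.03); robot.wait(.3); print(f,sensors.read_force(),sensors.read_t())
a=optics.camera("side");b=optics.camera("top")
f=lambda i,b:cv2.resize(i[b[1]:b[3],b[0]:b[2],::-1],(400,400))
cv2.imwrite("pics/mid2.png",np.hstack([f(a,(300,150,440,290)),f(b,(280,110,420,250))]))
```

```text
-75 [0.27133921 0.30862162 0.32134172] 15.0333
```

View pics/mid2.png

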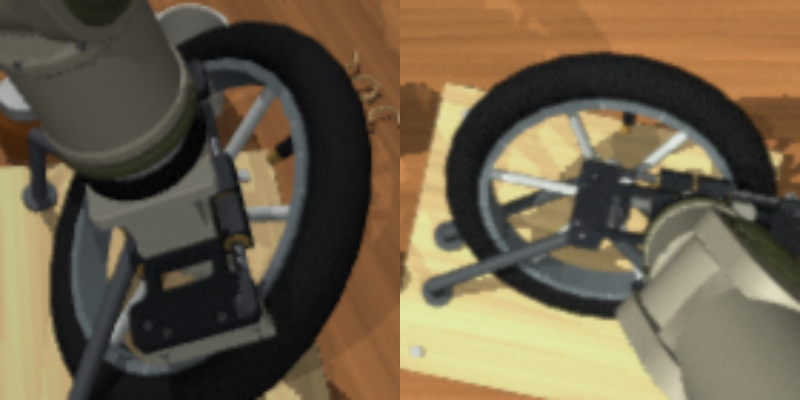

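The valve is now at side-crop (283,150) and top-crop (629,120), with the left spoke along (495,177)–(575,188). I'll compute the angle, back off and retract, then look again unobstructed.

Run:
```python
from ang import *
p=json.load(open("pose.json"))[:3]
S=lambda u,w:("side",(300+u*.35-.5,150+w*.35-.5)); P=lambda u,w:("top",(280+(u-400)*.35-.5,110+w*.35-.5))
d=np.pi/6
va=[S(283,150),P(629,120)]
sp=[(*S(265,105),d),(*S(275,212),-d),(*P(577,120),d),(*P(670,145),-d),(*P(505,178),3*d)]
print(ang(va,sp,.0,p)); 
for v in va: print(ang([v],[],0,p)[0])
for s in sp: print(ang([],[s],0,p)[0])
go(p,-68,-.018,v=.04,mf=5); print(go(p,-68,.06,v=.08,mf=3)); go(p,-68,.13,v=.15)
x=sensors.read_eef_pos(); robot.move_straight([x[0]-.02,x[1]-.12,x[2]+.12],velocity=.2)
print(sensors.read_t(),sensors.read_force())
a=optics.camera("side");b=optics.camera("top")
f=lambda i,b:cv2.resize(i[b[1]:b[3],b[0]:b[2],::-1],(400,400))
cv2.imwrite("pics/fin.png",np.hstack([f(a,(300,150,440,290)),f(b,(280,110,420,250))]))
```

```text
(np.float64(-0.31563046647637216), array([-0.2,  0.2,  1.3, -0.7,  0.4,  0.2, -1. ]))
0.0009562139647913999
-0.707094564263908
-2.7531973891912798
0.6923598529522549
-0.9870531208616589
-0.6992539924453276
1.7741280182791752
False
18.2167 [-0.27332631  0.25542974  0.60362551]
```

View pics/fin.png

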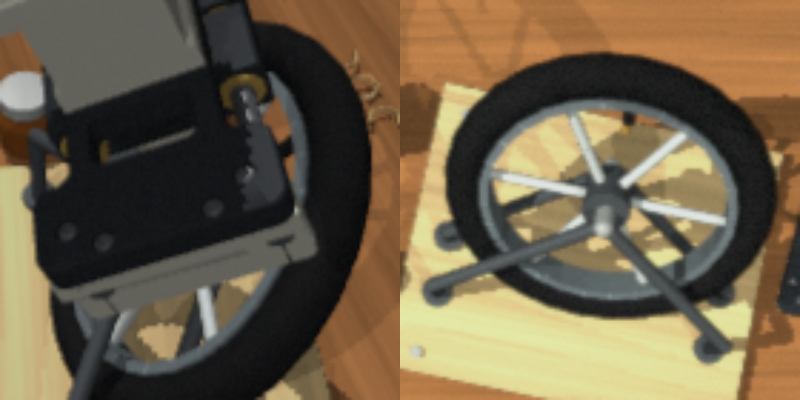

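The top view shows the wheel unchanged after retracting. The valve is at crop (629,118), about 0° ± 2°, the hand is clear, and the arm went over the loose things. I'm handing in.

```bash
python3 -c "
from rig import robot
robot.wait(.5); print(robot.close_job())"
```

```text
the job is handed in; nothing more can be done
None
```

The job is handed in at about 19 s of the 61 s: the last fit put the valve stem within about 2° of the top, the wheel stayed there after the hand backed clear, and no contact forced a stop; the jar, mug and bottle positions were not re-measured, and no verdict came back.

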